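# Find the spacer plate that takes up a bearing gap

### The job

Find which spacer plate takes up the gap beside the blue bearing cartridge in the fitting fixture: beginning with the thinnest, try the plates one at a time from thin to thick, each fully down in the gap for a moment, and put every one that is loose back in its own rack slot. Leave the first one that fits with only slight play standing fully down in the gap, leave any thicker one in the rack, and do not disturb the other things on the bench.

Things in the scene. Friction and masses are not known exactly. Their poses are not given: they have to be found in the camera images.
- plate_thin: Aluminium spacer plate with a yellow band near its top: 10 mm thick (its y), 50 mm wide (its x), 90 mm long (its z), about 0.1 to 0.4 kg. Origin: centre of its foot. At the start it stands foot down in its own rack slot, its top 45 mm sticking out along its length.
- slot_thin (a point): Centre of the floor of the rack slot that belongs to the yellow-banded 10 mm plate (a yellow mark is in front of it); axes as the rack's.
- plate_mid: Aluminium spacer plate with a blue band near its top: 16 mm thick (its y), 50 mm wide (its x), 90 mm long (its z), about 0.1 to 0.4 kg. Origin: centre of its foot. At the start it stands foot down in its own rack slot, its top 45 mm sticking out along its length.
- slot_mid (a point): Centre of the floor of the rack slot that belongs to the blue-banded 16 mm plate (a blue mark is in front of it); axes as the rack's.
- plate_thick: Aluminium spacer plate with a red band near its top: 22 mm thick (its y), 50 mm wide (its x), 90 mm long (its z), about 0.1 to 0.4 kg. Origin: centre of its foot. At the start it stands foot down in its own rack slot, its top 45 mm sticking out along its length.
- slot_thick (a point): Centre of the floor of the rack slot that belongs to the red-banded 22 mm plate (a red mark is in front of it); axes as the rack's.
- rack: Fixed black rack, three slanted slots side by side along its y, thinnest at +y. Slots are 45 mm deep, 56 mm wide in x, 3 mm wider in y than the plate is thick, mouths bevelled. They lean 28 degrees away from the robot: out of a slot is (sin 28, 0, cos 28 degrees) in the rack's frame. Origin: underside below the slots; x points away from the robot (yaw within 0.25 rad), z up.
- fixture: Fixed grey fixture: steel datum shoulder on its left (+y), blue cartridge on its right, between them the gap that takes a plate upright from above, thickness along y. Both are 60 mm long in x and rise 45 mm above the gap's floor, 4 mm bevels at the mouth. Origin: underside below the datum face; x points away from the robot (yaw within 0.25 rad), z up. May change sides with the rack.
- datum (a point): Foot of the datum shoulder's face, mid-length, on the gap's floor (12 mm above the bench); axes as the fixture's. The gap runs from here toward -y, open at both x ends. The matching plate has about 2.5 mm of play in all, a loose one 8 mm or more.
- cartridge_a: One of two fixed blue bearing cartridges, 60 mm long and 45 mm tall, of unlike widths (not written on them). One lies in the fixture beside the gap and so sets the gap's size; the spare is parked on the fixture's front part, 82 mm nearer the robot. Origin: bottom of its right side, mid-length.
- cartridge_b: One of two fixed blue bearing cartridges, 60 mm long and 45 mm tall, of unlike widths (not written on them). One lies in the fixture beside the gap and so sets the gap's size; the spare is parked on the fixture's front part, 82 mm nearer the robot. Origin: bottom of its right side, mid-length.
- bush: brass bush, 33 mm across, 30 mm tall, standing on the bench; a bystander
- bearing: ball bearing, 47 mm across, 14 mm thick, lying on the bench; a bystander
- caliper: caliper, 210 mm long, lying near the front edge; a bystander
- spanner_19: spanner, 216 mm long, lying near the front edge; a bystander
- driver_red: red screwdriver, 204 mm long, lying behind the work; a bystander
Things that resemble listed ones, but are neither listed nor needed, are in the scene too. Leave any green look-alike of the plate_thin alone.

How it is judged:
By the outcome, as a careful person would: the job done as asked, in the order asked, and still so for the second after the job is handed in, with the robot touching nothing.
It also fails if it takes over 72 s, if anything falls off the work surface, if the arm or the gripper's body presses on something with over 40 N, if the wrist force passes 120 N, or if a joint passes its speed limit or range.

### The arm

A 6-joint arm with a two-finger parallel gripper is mounted at the origin on a cart in front of the work surface, level with it; the furniture and walls round the work are solid. World frame = base frame: x ahead of the robot, y to its left, z up, the work surface at z = 0. Lengths are in mm, angles in rad, forces in N, time in s.
With the tool pointing down it reaches from about 275 to 725 mm from the base axis. Payload 15.9 kg.
Tool frame: the origin (TCP) lies where the fingers leave the gripper's body, on its centre line; the fingertips stand 73 mm ahead of it and the grasp point (between the pads) lies 54 mm ahead of it (tips_ahead is the distance from the TCP to the fingertips, in mm); z points along the fingers, y is the line along which they close (so a half turn about z gives the same grasp; the last joint's range is limited). The gripper opens to 85 mm and grips with 20 to 120 N. Pads are 22 mm wide; open, the fingers measure 114 mm over their backs; the gripper's body (76 mm by 85 mm) begins 54 mm behind the grasp point. The pads swing forward as they close: fully open they stand 13 mm farther back than shut.
Start: joints at [1.287, 0.213, -0.034, 1.323, 0, 1.571], TCP at [139.997, 479.986, 303.906] pointing down, gripper open.
Joint ranges: [-2.98, 2.98], [-0.74, 1.72], [-1.14, 1.35], [-2.1, 2.04], [-1.57, 1.44], [-3.14, 3.14]. Speed limits (rad/s): [1.89, 1.89, 2.39, 2.57, 3.14, 3.14].

### API

Orientations are given as a unit quaternion [w, x, y, z].
In Python, from cell import state, capture, camera_model, sign_off, tips_ahead gives the robot as it stands.
- The arm moves only by the tool servo_tool, never from a script. Its argument "moves" is text: rows parted by semicolons, each of 7 numbers parted by spaces: the opening, from 0 (shut) to 1 (fully open), then the shift along the world's x, y, z in units of 500 mm (1.0 is 500 mm), then the turn, a rotation vector about the world's x, y, z in units of 180 degrees (1.0 is 180 degrees). In form: fingers tx ty tz ax ay az; .... A call has 1 to 12 rows; each row is the pose to reach, as a shift and turn from the pose commanded when the call began, turning the shorter way round; what a row does not reach only later rows make up. A row lasts 1/10 s, in which the tool goes at most 50 mm and 8.59 degrees, less where a joint would pass 70% of its speed; a pose out of reach is approached as far as the arm can. A call with a number of a shift or a turn outside -1 to 1 is refused whole. A call with a gripper value outside its range is refused whole. The fingers move at their own pace and stop on an object; "squeeze" is the grip in N (left out, the last holds). Time passes only in rows, so rows that repeat a pose let the fingers close. It gives the time, the measured TCP pose, the force, the opening and the grip force at its end, in the units of the state.
- state(): the state, without advancing time (a new reading comes with each control period).
- capture(name): name is "side" or "top" or "wrist"; returns the picture (400x640x3 uint8, red, green, blue); there is no depth.
- camera_model(name): a dict with "intrinsics" (3x3 intrinsics, pixels), "view" (4x4, takes a point from world to camera coordinates). Camera axes: x right, y down, z forward; pixel columns grow to the right and rows downward; lengths in mm; the calibration is good to about 2 mm. A picture is of the moment at which its call begins: read the wrist's pose just before it. camera_model takes no time and is no camera call; for the wrist camera it gives the pose at the moment of the call.
- sign_off(): hands the job in; it is judged then, once.
The state is a dict: "clock": time; "joints": joint angles; "joint_vel": joint speeds; "tau": joint torques, N m; "position": TCP position; "orientation": TCP orientation; "wrist_force": force on the tool from outside, world axes, zero at the start; "torque": the same for the moment, N m; "width": opening from 0.0 (shut) to 1.0 (fully open); "gripper_force": force on a finger pad.
Only numpy, scipy, OpenCV 4.12 (cv2) and the standard library are available. Lean on these libraries where they do the work, as an engineer would, in place of code of your own. Each camera call takes 0.05 s, during which the arm holds its last target. There are 200 camera calls.

## Working session

There is one attempt and no reset: what is moved stays moved. The work goes in short steps, Python scripts to look and compute and a tool call to move; the robot and the scene stay as the last step left them, time stands still between calls to the robot, and variables do not carry over. Pictures are saved under pics/ and viewed, at most 10 in all, crops included, and the job is handed in when it is done.

Besides the shell and the picture viewer there is one more tool, called after "Request:" as name(argument=value, ...), one argument or row to a line, values as JSON. servo_tool: Moves the arm, as the interface text tells. Its arguments: {"type":"object","properties":{"moves":{"type":"string"},"squeeze":{"type":"number"}},"required":["moves"]}

```bash
mkdir -p pics
python3 - <<'E'
from cell import *
import cv2,numpy as np
for n in("top","side"):
    im=capture(n); cv2.imwrite(f"pics/{n}0.png",im[:,:,::-1])
    m=camera_model(n); print(n,np.round(m["intrinsics"],1).tolist(),np.round(m["view"],3).tolist())
s=state();print(s["clock"],s["position"],s["orientation"])
E
```

```text
top [[382.7, 0.0, 320.6], [0.0, 382.7, 195.1], [0.0, 0.0, 1.0]] [[-0.025, -1.0, -0.019, 93.62], [-0.993, 0.027, -0.118, 503.878], [0.118, 0.016, -0.993, 1097.588], [0.0, 0.0, 0.0, 1.0]]
side [[409.5, 0.0, 316.7], [0.0, 409.5, 201.2], [0.0, 0.0, 1.0]] [[0.998, 0.067, 0.017, -538.685], [0.055, -0.622, -0.781, 59.44], [-0.042, 0.78, -0.624, 1188.578], [0.0, 0.0, 0.0, 1.0]]
0.1 [139.91584226 479.76857003 303.45833845] [-8.48850861e-05  1.41415445e-01  9.89950202e-01 -5.12741739e-04]
```

View pics/top0.png

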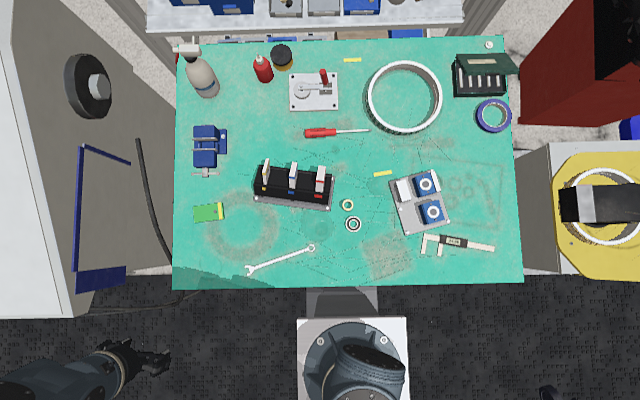

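View pics/side0.png

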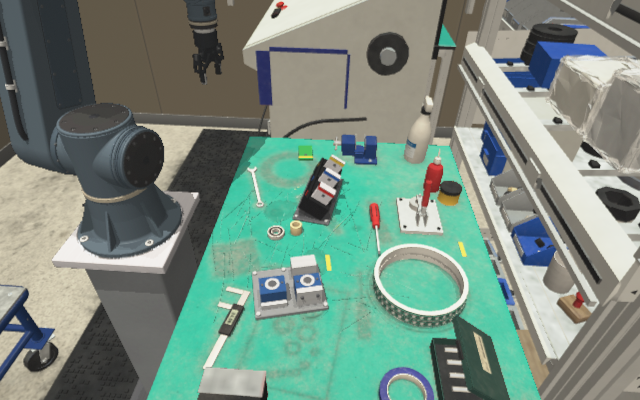

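The top view shows the rack at (293,187), with plates at about (266,172), (292,176) and (319,180), and the fixture at (420,200). A green look-alike lies flat at (208,212), and I'll leave it alone. Next I'll enlarge both work areas.

```bash
cat > h.py <<'E'
from cell import *
import cv2,numpy as np
def ray(n,uv,z,m=None):
    m=m or camera_model(n); K=np.array(m["intrinsics"]);V=np.array(m["view"]);R=V[:3,:3];c=-R.T@V[:3,3]
    d=R.T@np.linalg.solve(K,[uv[0],uv[1],1]); return c+d*(z-c[2])/d[2]
def proj(n,P,m=None):
    m=m or camera_model(n); K=np.array(m["intrinsics"]);V=np.array(m["view"]);q=K@(V[:3,:3]@np.asarray(P,float).T+V[:3,3:4]); return (q[:2]/q[2]).T
E
python3 - <<'E'
from h import *
a=cv2.imread("pics/top0.png");b=cv2.imread("pics/side0.png")
f=lambda im,x,y:cv2.resize(im[y:y+75,x:x+100],(400,300),interpolation=cv2.INTER_CUBIC)
cv2.imwrite("pics/crop1.png",np.vstack([np.hstack([f(a,243,145),f(a,375,162)]),np.hstack([f(b,285,148),f(b,240,247)])]))
for p in[(266,172),(292,176),(319,180),(424,210)]: print(ray("top",p,60).round())
E
```

```text
[574. 237.  60.]
[560. 161.  60.]
[546.  84.  60.]
[ 452. -213.   60.]
```

View pics/crop1.png

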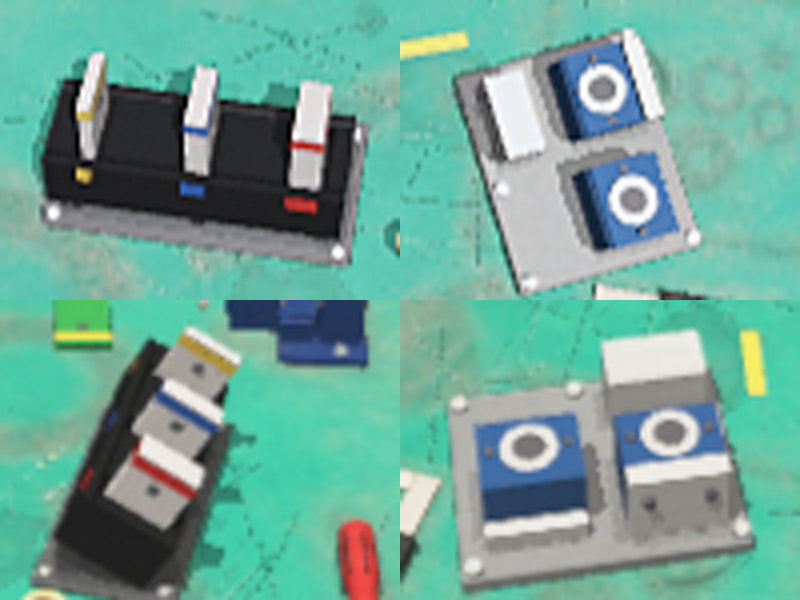

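The crop shows three plates in the rack: yellow at top-crop (93,80), blue at (200,105) and red at (313,110). The green piece with a yellow band is off the rack, so it's only a look-alike. The gap in the fixture lies between the white-topped datum block, crop (515,115), and the rear cartridge at (600,90). I'll get the wrist camera geometry so I can measure more closely.

Run:
```python
from h import *
from scipy.spatial.transform import Rotation as R
s=state();q=s["orientation"];Rt=R.from_quat(np.r_[q[1:],q[0]]).as_matrix()
m=camera_model("wrist");V=np.array(m["view"]);c=-V[:3,:3].T@V[:3,3]
print("tool axes",Rt.round(3).tolist());print("cam in tool",(Rt.T@(c-s["position"])).round(1),(Rt.T@V[:3,:3].T).round(3).tolist(),np.round(m["intrinsics"],1).tolist())
print([ray("wrist",p,40).round() for p in[(0,0),(640,0),(640,400),(0,400)]])
```

```text
tool axes [[-0.96, 0.28, -0.0], [0.28, 0.96, -0.001], [0.0, -0.001, -1.0]]
cam in tool [ 75.6   0.4 -68.6] [[-0.0, -0.955, -0.298], [1.0, -0.001, 0.0], [-0.0, -0.298, 0.955]] [[281.4, 0.0, 319.3], [0.0, 281.4, 194.6], [0.0, 0.0, 1.0]]
[array([-123.,  218.,   40.]), array([ 59., 843.,  40.]), array([641., 868.,  40.]), array([ 355., -116.,   40.])]
```

Request:
servo_tool(
  moves="1 0.98 -0.61 -0.05 0 0 0.04;1 0.98 -0.61 -0.05 0 0 0.04;1 0.98 -0.61 -0.05 0 0 0.04;1 0.98 -0.61 -0.05 0 0 0.04;1 0.98 -0.61 -0.05 0 0 0.04;1 0.98 -0.61 -0.05 0 0 0.04;1 0.98 -0.61 -0.05 0 0 0.04;1 0.98 -0.61 -0.05 0 0 0.04;1 0.98 -0.61 -0.09 0 0 0.04;1 0.98 -0.61 -0.09 0 0 0.04;1 0.98 -0.61 -0.09 0 0 0.04;1 0.98 -0.61 -0.09 0 0 0.04",
)

```text
clock: 1.3
position: [632.0, 172.5, 257.3]
orientation: [-0.001, 0.08, 0.997, -0.0]
wrist_force: [-0.6, 0.6, 0.4]
width: 0.999
gripper_force: 0.0
```

```bash
cat >> h.py <<'E'
import json
def snap(name):
    m=camera_model("wrist"); s=state(); im=capture("wrist"); cv2.imwrite(f"pics/{name}.png",im[:,:,::-1])
    json.dump({"intrinsics":np.array(m["intrinsics"]).tolist(),"view":np.array(m["view"]).tolist()},open(f"pics/{name}.json","w"))
    return s
E
python3 -c "
from h import *
s=snap('w1');print(s['joints'],tips_ahead() if callable(tips_ahead) else tips_ahead)
im=cv2.imread('pics/w1.png');cv2.imwrite('pics/w1c.png',cv2.resize(im[0:250,160:480],(768,600),interpolation=cv2.INTER_CUBIC))"
```

```text
[ 2.66569060e-01  5.58171241e-01  3.51667041e-01  1.36568966e+00
 -3.31001532e-04  4.26600229e-01] 72.6
```

View pics/w1c.png

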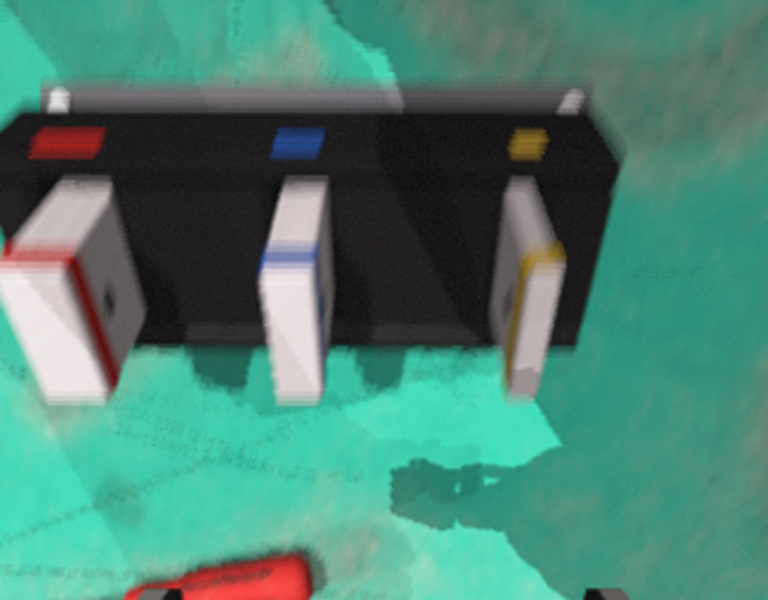

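Request:
servo_tool(
  moves="1 -0.14 -0.79 0 0 0 0.09;1 -0.14 -0.79 0 0 0 0.09;1 -0.14 -0.79 0 0 0 0.09;1 -0.14 -0.79 0 0 0 0.09;1 -0.14 -0.79 0 0 0 0.09;1 -0.14 -0.79 0 0 0 0.09;1 -0.14 -0.79 0 0 0 0.09;1 -0.14 -0.79 0 0 0 0.09;1 -0.14 -0.79 0 0 0 0.09;1 -0.14 -0.79 0 0 0 0.09;1 -0.14 -0.79 0 0 0 0.09",
)

```text
clock: 2.45
position: [560.1, -219.1, 258.7]
orientation: [-0.0, -0.063, 0.998, 0.0]
wrist_force: [0.1, 1.3, 0.0]
width: 1.003
gripper_force: 0.0
```

```bash
python3 -c "
from h import *
s=snap('w2');print(s['joints'],s['position'])
im=cv2.imread('pics/w2.png');cv2.imwrite('pics/w2c.png',cv2.resize(im[0:250,160:480],(768,600),interpolation=cv2.INTER_CUBIC))"
```

```text
[-3.73052498e-01  4.36248989e-01  1.62038716e-01  1.29714349e+00
  2.50423332e-04 -4.98299367e-01] [ 560.09453795 -219.14391769  258.68280496]
```

View pics/w2c.png

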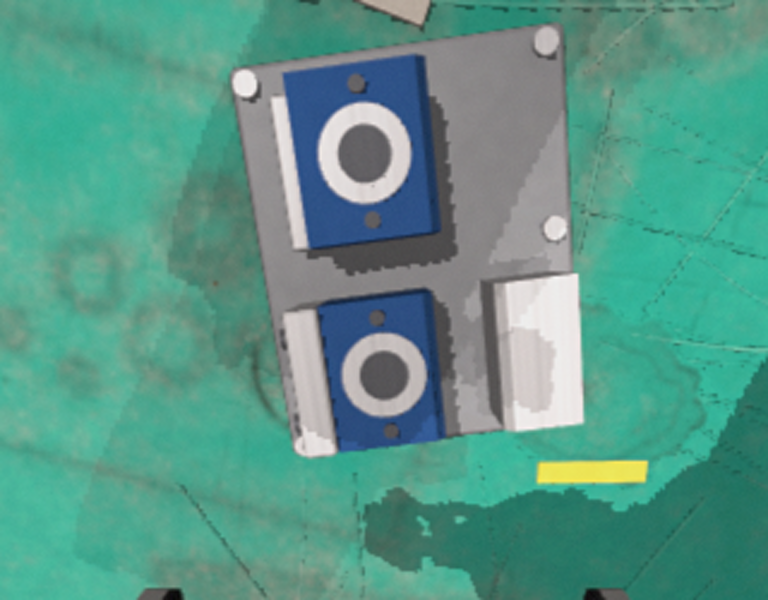

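w2 shows the fixture. The datum block's top spans crop x 497–583, y 274–431, and the rear cartridge's right edge is at about x 435. w1 shows the rack with blue, yellow and red plates, whose top faces I can fit.

```bash
cat > fit.py <<'E'
from h import *
from scipy.optimize import least_squares
def rackpts(p):
    X,Y,yaw,z0,a,b=p; s,c=np.sin(np.radians(28)),np.cos(np.radians(28)); out=[]
    for y,t in((a,10),(0,16),(b,22)):
        for dx,dy in((-25,-1),(-25,1),(25,1),(25,-1)):
            l=np.array([dx*c+90*s, y+dy*t/2, -dx*s+90*c])
            out.append([X+l[0]*np.cos(yaw)-l[1]*np.sin(yaw),Y+l[0]*np.sin(yaw)+l[1]*np.cos(yaw),z0+l[2]])
    return np.array(out)
E
python3 - <<'E'
from fit import *
m=json.load(open('pics/w1.json'));f=lambda P:np.array(P,float)/2.4+[160,0]
obs=f([(523,264),(562,264),(540,397),(507,397),(263,270),(317,270),(323,400),(277,400),(2,265),(75,260),(108,400),(50,400)])
r=least_squares(lambda p:(proj('',rackpts(p),m)-obs).ravel(),[540,160,-.13,15,75,-75],loss='soft_l1')
print(r.x.round(3));print((r.fun.reshape(-1,2)).round(1).tolist())
m=json.load(open('pics/w2.json'))
for n,z,P in[("datum top",57,[(497,283),(578,274),(583,424),(507,431)]),("cart rear R edge top",57,[(430,290),(441,440)]),("cart rear L edge top",57,[(318,303),(338,452)]),("front cart L,R",57,[(284,72),(308,248),(423,55),(439,233)]),("base",12,[(232,68),(562,25),(300,457)]),("datum foot",12,[(483,280),(490,425)])]:
    print(n,[ray('',q,z,m).round(1)[:2].tolist() for q in f(P)])
E
```

```text
[ 5.35680e+02  1.60296e+02 -1.59000e-01  2.84400e+01  7.53310e+01
 -7.42090e+01]
[[2.1, 0.7], [0.1, 0.6], [-2.0, 0.5], [-0.3, 0.5], [-1.0, -1.6], [-0.7, -1.7], [1.2, -0.6], [1.0, -0.6], [-1.9, 0.7], [-1.1, 2.7], [4.9, -0.5], [2.6, -0.4]]
datum top [[489.4, -183.1], [482.2, -152.7], [540.2, -138.2], [547.0, -168.7]]
cart rear R edge top [[495.2, -208.4], [554.2, -195.1]]
cart rear L edge top [[505.5, -251.0], [564.6, -236.9]]
front cart L,R [[427.6, -270.6], [485.6, -256.7], [416.2, -222.5], [474.1, -208.0]]
base [[419.2, -299.0], [387.0, -167.0], [582.6, -256.4]]
datum foot [[489.6, -182.0], [555.4, -167.3]]
```

The top-edge gap is about 27 mm, which suggests roughly 18.5 mm between the faces. The trials will settle that. Fixture yaw is about 0.236 and the gap centre is near (521,-189). Rack yaw is about -0.16. Next I'll hover along the thin slot's axis and refine.

```bash
cat >> h.py <<'E'
from scipy.spatial.transform import Rotation as Rn
def Rtool(yaw,lean):
    y=np.array([-np.sin(yaw),np.cos(yaw),0]);z=-np.array([np.sin(lean)*np.cos(yaw),np.sin(lean)*np.sin(yaw),np.cos(lean)])
    return np.c_[np.cross(y,z),y,z]
def cur():
    s=state();q=s["orientation"];return s,Rn.from_quat(np.r_[q[1:],q[0]]).as_matrix()
def go(foot,yaw,lean,l):
    "move for TCP at distance l from the foot along the slot/plate axis"
    R=Rtool(yaw,lean);s,R0=cur();t=np.array(foot)-R[:,2]*l
    print("tcp",t.round(1),"shift",((t-s["position"])/500).round(4),"turn",(Rn.from_matrix(R@R0.T).as_rotvec()/np.pi).round(4))
E
python3 -c "
from h import *
go([547.6,234.7,28.4],-.159,np.radians(28),195)"
```

```text
tcp [638.  220.2 200.6] shift [ 0.1555  0.878  -0.1164] turn [ 0.0025  0.156  -0.0889]
```

Request:
servo_tool(
  moves="0.4 0.155 0.878 0 0 0 -0.089;0.4 0.155 0.878 0 0 0 -0.089;0.4 0.155 0.878 0 0 0 -0.089;0.4 0.155 0.878 0 0 0 -0.089;0.4 0.155 0.878 -0.116 0.0025 0.156 -0.089;0.4 0.155 0.878 -0.116 0.0025 0.156 -0.089;0.4 0.155 0.878 -0.116 0.0025 0.156 -0.089;0.4 0.155 0.878 -0.116 0.0025 0.156 -0.089;0.4 0.155 0.878 -0.116 0.0025 0.156 -0.089;0.4 0.155 0.878 -0.116 0.0025 0.156 -0.089;0.4 0.155 0.878 -0.116 0.0025 0.156 -0.089;0.4 0.155 0.878 -0.116 0.0025 0.156 -0.089",
)

```text
clock: 3.7
position: [627.1, 223.0, 193.9]
orientation: [-0.238, 0.075, 0.968, 0.02]
wrist_force: [-0.1, -0.7, -0.3]
width: 0.4
gripper_force: 0.0
```

Request:
servo_tool(
  moves="0.4 0 0 0 0 0 0;0.4 0 0 0 0 0 0",
)

```text
clock: 3.9
position: [628.4, 217.0, 197.3]
orientation: [-0.236, 0.078, 0.968, 0.021]
wrist_force: [0.8, -0.0, -0.3]
width: 0.401
gripper_force: 0.0
```

```bash
python3 -c "
from h import *
s=snap('w3');print(s['joints'].round(2),s['position'],s['width'],tips_ahead)
im=cv2.imread('pics/w3.png');cv2.imwrite('pics/w3c.png',cv2.resize(im[0:300,0:400],(800,600),interpolation=cv2.INTER_CUBIC))"
```

```text
[0.26 1.1  1.13 2.04 0.19 0.38] [628.38510713 216.98135258 197.34918177] 0.40145872517403053 72.6
```

View pics/w3c.png

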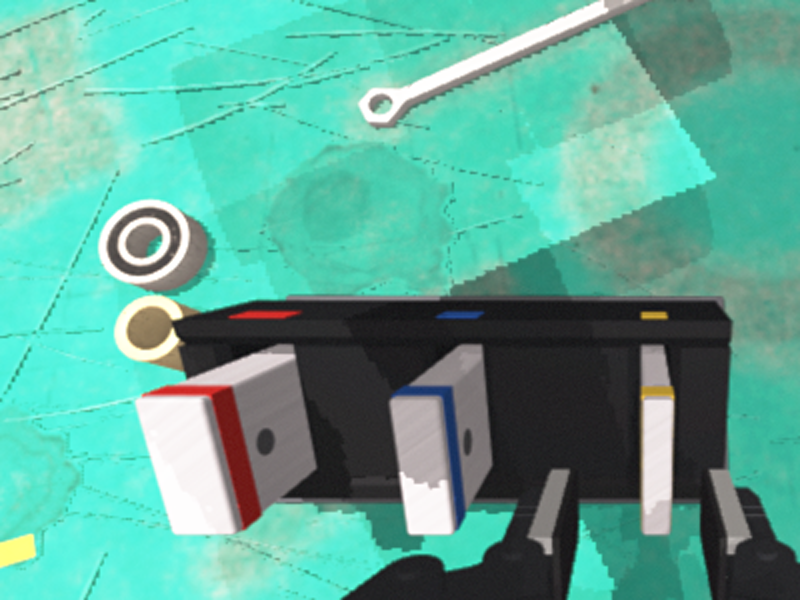

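w3 is steady and gives clean top faces: yellow (642–673, 399–534), blue (391–458, 397–534), red (139–238, 397–534). Joint 4 is at its limit at 28° of lean, so I'll grip with the tool leaning only 14°. The pads can be rotated within the plate's plane. Next I'll refit.

```bash
cat > fit2.py <<'E'
from h import *
from scipy.optimize import least_squares
s28,c28=np.sin(np.radians(28)),np.cos(np.radians(28))
def pts(p):
    X,Y,yaw,z0,a,b=p; L=[]
    for y,t in((a,10),(0,16),(b,22)):
        L+=[(dx,y+dy*t/2,90) for dx,dy in((-25,-1),(-25,1),(25,1),(25,-1))]
    L+=[(-25,a-5,45),(-25,a+5,45),(-25,8,45),(-25,b+11,45),(25,b+11,45),(25,8,45)]
    L=np.array(L,float);l=np.c_[L[:,0]*c28+L[:,2]*s28,L[:,1],-L[:,0]*s28+L[:,2]*c28]
    return l@Rn.from_euler('z',yaw).as_matrix().T+[X,Y,z0]
def tgt(P,yaw,plate_lean,tool_lean,lift=0,g=70):
    "P foot; plate axis leans by plate_lean; TCP for grasp point g up the plate"
    ax=-Rtool(yaw,plate_lean)[:,2];R=Rtool(yaw,tool_lean)
    return np.array(P)+ax*(g+lift)-R[:,2]*54,R
def mv(T):
    s,R0=cur();t,R=T
    print("tcp",t.round(1),"shift",((t-s["position"])/500).round(4),"turn",(Rn.from_matrix(R@R0.T).as_rotvec()/np.pi).round(4))
E
python3 - <<'E'
from fit2 import *
m=json.load(open('pics/w3.json'))
obs=np.array([(642,399),(673,399),(671,534),(642,534),(391,397),(446,397),(458,534),(406,534),(139,397),(212,397),(238,534),(173,534),(642,346),(666,346),(484,346),(295,346),(316,468),(491,465)])/2
r=least_squares(lambda p:(proj('',pts(p),m)-obs).ravel(),[535,160,-.16,28,75,-75],loss='soft_l1')
p=r.x;print(p.round(3));print(r.fun.reshape(-1,2).round(1).tolist())
f=np.array([p[0]-np.sin(p[2])*p[4],p[1]+np.cos(p[2])*p[4],p[3]]);print("thin foot",f.round(1))
d=np.radians
for lift in(35,0): mv(tgt(f,p[2],d(28),d(14),lift))
print(proj('side',pts(p)[:12]).round(0)[[1,2,9,10]].tolist(),proj('top',pts(p)[:12]).round(0)[[1,2,9,10]].tolist())
E
```

```text
[ 5.34324e+02  1.63276e+02 -1.66000e-01  2.89640e+01  7.49500e+01
 -7.57400e+01]
[[0.0, -2.0], [0.5, -2.0], [-0.2, 0.4], [-0.4, 0.4], [0.4, -1.4], [-1.4, -1.4], [0.2, 0.1], [2.5, 0.1], [-0.3, -1.9], [-1.4, -1.8], [2.6, -0.2], [2.6, -0.2], [-0.4, 6.1], [0.5, 6.1], [-1.3, 5.8], [-0.8, 5.5], [-0.2, 2.9], [0.1, 4.7]]
thin foot [546.7 237.2  29. ]
tcp [608.2 226.9 174.1] shift [-0.0408  0.0208 -0.047 ] turn [-0.0132 -0.0734 -0.001 ]
tcp [592.  229.6 143.2] shift [-0.0732  0.0262 -0.1088] turn [-0.0132 -0.0734 -0.001 ]
[[331.0, 153.0], [345.0, 161.0], [321.0, 179.0], [336.0, 188.0]] [[262.0, 171.0], [266.0, 157.0], [314.0, 178.0], [317.0, 164.0]]
```

Run:
```python
from fit2 import *
m=json.load(open('pics/w3.json'));ms=camera_model('side')
obs=np.array([(642,399),(673,399),(671,534),(642,534),(391,397),(446,397),(458,534),(406,534),(139,397),(212,397),(238,534),(173,534)])/2
so=np.array([(188,328),(243,360),(168,378),(225,408),(140,436),(208,463)])/4+[285,148-75]
si=[1,2,5,6,9,10]
pp=lambda p:np.array(pts(p))
si=[1,2,5,6,9,10] if False else [1,2,5,6,9,10]
def fun(p,ws=1):
    P=pp(p)[:12]; return np.r_[(proj('',P,m)-obs).ravel(),ws*(proj('',P[si],ms)-so).ravel()]
for ws in(0,1):
    r=least_squares(fun,[535,160,-.16,28,75,-75],kwargs=dict(ws=ws),loss='soft_l1');p=r.x
    print(ws,p.round(3));print(r.fun[:24].reshape(-1,2).round(1).tolist(),r.fun[24:].reshape(-1,2).round(1).tolist())
f=np.array([p[0]-np.sin(p[2])*p[4],p[1]+np.cos(p[2])*p[4],p[3]]);print("thin foot",f.round(1))
d=np.radians
for lift in(35,0): mv(tgt(f,p[2],d(28),d(14),lift))
```

```text
0 [ 5.34311e+02  1.61309e+02 -1.65000e-01  2.41940e+01  7.70600e+01
 -7.81210e+01]
[[0.2, -0.3], [0.3, -0.3], [-0.3, 0.3], [-0.2, 0.3], [0.5, 0.3], [-1.9, 0.4], [-0.5, 0.1], [2.4, -0.0], [-0.6, -0.2], [-2.6, -0.0], [1.1, -0.2], [1.8, -0.3]] [[-0.0, -0.0], [-0.0, -0.0], [-0.0, -0.0], [-0.0, 0.0], [0.0, -0.0], [-0.0, 0.0]]
1 [ 5.34298e+02  1.61148e+02 -1.66000e-01  2.37000e+01  7.72260e+01
 -7.83380e+01]
[[0.2, -0.1], [0.3, -0.1], [-0.4, 0.3], [-0.2, 0.3], [0.6, 0.4], [-1.9, 0.5], [-0.5, 0.0], [2.5, -0.0], [-0.6, -0.0], [-2.6, 0.1], [1.0, -0.3], [1.8, -0.4]] [[-0.6, -1.0], [-0.9, -0.7], [-0.7, -0.7], [-0.8, 0.5], [0.7, -0.9], [-1.5, 1.3]]
thin foot [547.  237.3  23.7]
tcp [608.5 227.  168.8] shift [-0.0401  0.021  -0.0576] turn [-0.0132 -0.0734 -0.001 ]
tcp [592.3 229.7 137.9] shift [-0.0725  0.0264 -0.1194] turn [-0.0132 -0.0734 -0.001 ]
```

Request:
servo_tool(
  moves="0.4 -0.04 0.021 -0.03 -0.0132 -0.0734 -0.001;0.4 -0.04 0.021 -0.03 -0.0132 -0.0734 -0.001;0.4 -0.04 0.021 -0.0576 -0.0132 -0.0734 -0.001;0.4 -0.04 0.021 -0.0576 -0.0132 -0.0734 -0.001;0.4 -0.04 0.021 -0.0576 -0.0132 -0.0734 -0.001",
)

```text
clock: 4.45
position: [604.7, 226.0, 167.2]
orientation: [-0.124, 0.082, 0.989, 0.009]
wrist_force: [-1.3, -0.5, -0.1]
width: 0.403
gripper_force: 0.0
```

```bash
cat >> fit2.py <<'E'
d=np.radians; THIN=[547,237.3,23.7];YR=-.166;MID=[534.3,161.1,23.7];THICK=[534.3-12.9,161.1-77.3,23.7]
E
python3 - <<'E'
from fit2 import *
s=state();print(s['clock'],s['position'].round(1),s['joints'].round(2))
mv(tgt(THIN,YR,d(28),d(14),35));mv(tgt(THIN,YR,d(28),d(14),0))
E
```

```text
4.45 [604.7 226.  167.2] [0.32 0.76 0.45 1.48 0.11 0.47]
tcp [608.5 227.  168.8] shift [0.0075 0.0019 0.0032] turn [ 0.0006 -0.0014 -0.0001]
tcp [592.3 229.7 137.9] shift [-0.0249  0.0073 -0.0586] turn [ 0.0006 -0.0014 -0.0001]
```

Request:
servo_tool(
  moves="0.4 0 0.004 -0.02 0 0 0;0.4 -0.025 0.007 -0.0586 0 0 0;0.4 -0.025 0.007 -0.0586 0 0 0;0.4 -0.025 0.007 -0.0586 0 0 0",
)

```text
clock: 4.85
position: [597.4, 231.0, 139.2]
orientation: [-0.122, 0.082, 0.989, 0.01]
wrist_force: [1.3, 0.5, 0.3]
width: 0.397
gripper_force: 0.0
```

Run:
```python
from fit2 import *
m=camera_model('wrist')
s=snap('w4');print(s['clock'],s['position'].round(1),s['wrist_force'].round(1))
mv(tgt(THIN,YR,d(28),d(14),0))
im=cv2.imread('pics/w4.png');cv2.imwrite('pics/w4c.png',cv2.resize(im[100:325,200:500],(800,600),interpolation=cv2.INTER_CUBIC))
```

```text
4.85 [597.4 231.  139.2] [1.3 0.5 0.3]
tcp [592.3 229.7 137.9] shift [-0.0106 -0.0026 -0.0031] turn [-0.0002  0.0001 -0.    ]
```

View pics/w4c.png

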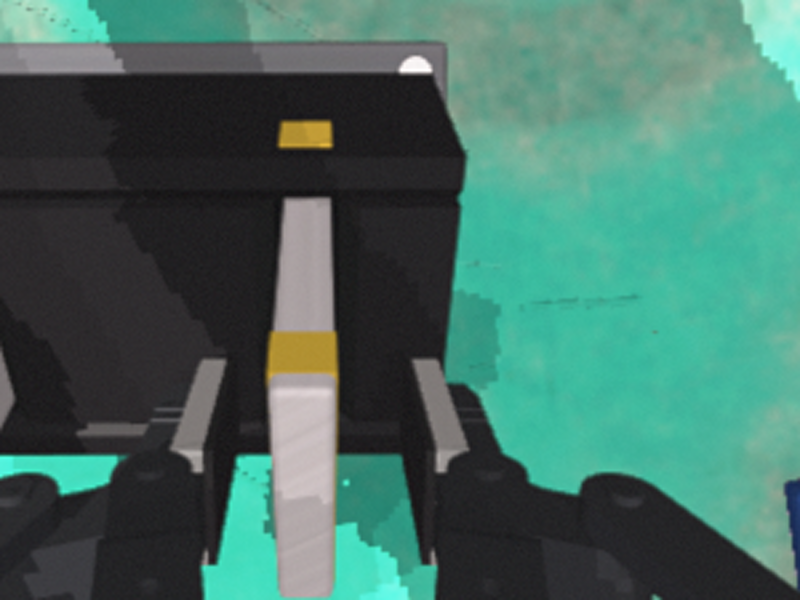

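The plate sits between the pads, about 2 mm toward -y of centre: plate at crop x≈305, pads at 225 and 412. I'll centre it, then close.

Request:
servo_tool(
  moves="0.4 -0.009 -0.0035 -0.002 0 0 0;0 -0.009 -0.0035 -0.002 0 0 0;0 -0.009 -0.0035 -0.002 0 0 0;0 -0.009 -0.0035 -0.002 0 0 0;0 -0.009 -0.0035 -0.002 0 0 0;0 -0.009 -0.0035 -0.002 0 0 0",
  squeeze=60,
)

```text
clock: 5.5
position: [591.9, 229.2, 138.2]
orientation: [-0.121, 0.082, 0.989, 0.01]
wrist_force: [1.0, -1.7, 6.1]
width: 0.11
gripper_force: 58.9
```

Request:
servo_tool(
  moves="0 0.013 -0.002 0.025 0 0 0;0 0.027 -0.0045 0.051 0 0 0;0 0.041 -0.007 0.078 0 0 0;0 0.056 -0.0093 0.106 0 0 0;0 0.056 -0.0093 0.14 0 0 0;0 0.056 -0.0093 0.16 0 0 0",
)

```text
clock: 6.1
position: [619.9, 224.7, 218.6]
orientation: [-0.121, 0.082, 0.989, 0.01]
wrist_force: [0.5, -0.5, -0.2]
width: 0.108
gripper_force: 58.5
```

```bash
cat >> fit2.py <<'E'
GAP=[521,-189,12];YF=.236
E
python3 - <<'E'
from fit2 import *
s=state();print(s['clock'],s['position'].round(1),s['width'],s['gripper_force'],s['wrist_force'].round(1))
mv(tgt(GAP,YF,0,d(-14),60));mv(tgt(GAP,YF,0,d(-14),0))
E
```

```text
6.1 [619.9 224.7 218.6] 0.1079508789872469 58.47307741641998 [ 0.5 -0.5 -0.2]
tcp [ 508.3 -192.1  194.4] shift [-0.2231 -0.8335 -0.0485] turn [ 0.0055 -0.1565  0.1252]
tcp [ 508.3 -192.1  134.4] shift [-0.2231 -0.8335 -0.1685] turn [ 0.0055 -0.1565  0.1252]
```

Request:
servo_tool(
  moves="0 0 0 0.1 0 0 0;0 -0.223 -0.8335 0.1 0.0055 -0.1565 0.1252;0 -0.223 -0.8335 0.1 0.0055 -0.1565 0.1252;0 -0.223 -0.8335 0.1 0.0055 -0.1565 0.1252;0 -0.223 -0.8335 0.1 0.0055 -0.1565 0.1252;0 -0.223 -0.8335 0.1 0.0055 -0.1565 0.1252;0 -0.223 -0.8335 0.05 0.0055 -0.1565 0.1252;0 -0.223 -0.8335 -0.03 0.0055 -0.1565 0.1252;0 -0.223 -0.8335 -0.03 0.0055 -0.1565 0.1252;0 -0.223 -0.8335 -0.03 0.0055 -0.1565 0.1252;0 -0.223 -0.8335 -0.03 0.0055 -0.1565 0.1252;0 -0.223 -0.8335 -0.03 0.0055 -0.1565 0.1252",
)

```text
clock: 7.3
position: [506.0, -195.1, 201.2]
orientation: [0.12, -0.115, 0.986, 0.014]
wrist_force: [0.5, 1.7, -1.1]
width: 0.107
gripper_force: 58.7
```

Request:
servo_tool(
  moves="0 0 0 0 0 0 0;0 0 0 0 0 0 0;0 0 0 0 0 0 0",
)

```text
clock: 7.6
position: [508.5, -191.2, 203.0]
orientation: [0.121, -0.117, 0.986, 0.014]
wrist_force: [0.5, -0.4, -0.8]
width: 0.109
gripper_force: 58.7
```

Run:
```python
from fit2 import *
s=snap('w5');print(s['clock'],s['position'].round(1),s['width'])
mv(tgt(GAP,YF,0,d(-14),60));mv(tgt(GAP,YF,0,d(-14),0))
a=cv2.imread('pics/w5.png')[100:400,180:480];b=capture('side')[:,:,::-1][225:325,240:340]
cv2.imwrite('pics/c5.png',np.hstack([cv2.resize(a,(500,500),interpolation=cv2.INTER_CUBIC),cv2.resize(b,(300,300),interpolation=cv2.INTER_CUBIC).copy().repeat(1,0) if 0 else np.vstack([cv2.resize(b,(300,300),interpolation=cv2.INTER_CUBIC),np.zeros((200,300,3),np.uint8)])]))
```

```text
7.6 [ 508.5 -191.2  203. ] 0.10893212205076015
tcp [ 508.3 -192.1  194.4] shift [-0.0005 -0.0019 -0.0173] turn [ 0.0001 -0.     -0.0005]
tcp [ 508.3 -192.1  134.4] shift [-0.0005 -0.0019 -0.1373] turn [ 0.0001 -0.     -0.0005]
```

View pics/c5.png

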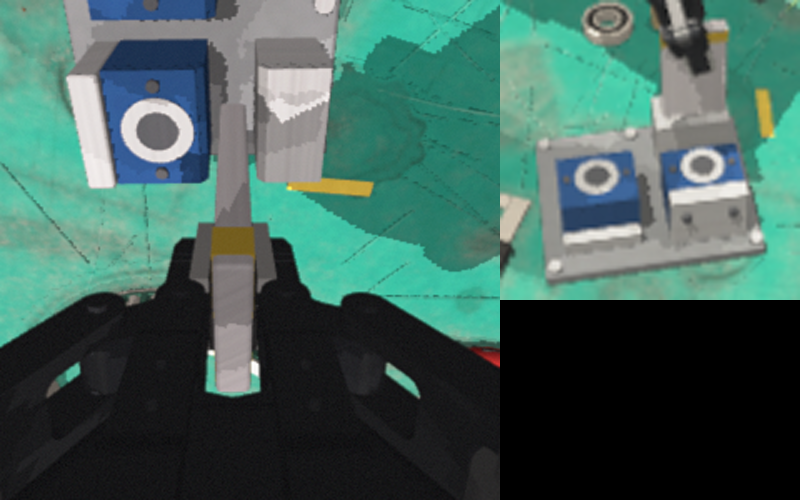

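The plate is centred over the gap: its foot spans crop x 217–247 at the front, and the gap spans 207–258. Descending now.

Request:
servo_tool(
  moves="0 0 -0.0015 -0.02 0 0 0;0 0 -0.0015 -0.045 0 0 0;0 0 -0.0015 -0.07 0 0 0;0 0 -0.0015 -0.09 0 0 0;0 0 -0.0015 -0.105 0 0 0;0 0 -0.0015 -0.118 0 0 0;0 0 -0.0015 -0.125 0 0 0;0 0 -0.0015 -0.125 0 0 0;0 0 -0.0015 -0.125 0 0 0",
)

```text
clock: 8.6
position: [508.3, -193.0, 140.5]
orientation: [0.121, -0.117, 0.986, 0.014]
wrist_force: [1.1, -0.3, -1.0]
width: 0.107
gripper_force: 58.8
```

Request:
servo_tool(
  moves="0 0 0 -0.004 0 0 0;0 0 0 -0.008 0 0 0;0 0 0 -0.011 0 0 0;0 0 0 -0.011 0 0 0",
)

```text
clock: 9.0
position: [508.0, -192.8, 134.5]
orientation: [0.121, -0.117, 0.986, 0.014]
wrist_force: [0.5, -0.3, -1.4]
width: 0.109
gripper_force: 58.8
```

Request:
servo_tool(
  moves="0 0 0 -0.002 0 0 0;0 0 0 -0.004 0 0 0;0 0 0 -0.006 0 0 0;0 0 0 -0.006 0 0 0",
)

```text
clock: 9.4
position: [508.2, -193.0, 132.2]
orientation: [0.121, -0.117, 0.986, 0.014]
wrist_force: [-4.2, 1.4, 8.8]
width: 0.111
gripper_force: 60.4
```

Contact, about 9 N down. I'll hold briefly, then feel sideways for the play.

Request:
servo_tool(
  moves="0 0 0 0 0 0 0;0 0 0 0 0 0 0;0 0 0 0 0 0 0;0 0 0 0.003 0 0 0;0 -0.0005 0.002 0.003 0 0 0;0 -0.0009 0.004 0.003 0 0 0;0 -0.0014 0.006 0.003 0 0 0;0 -0.0014 0.006 0.003 0 0 0",
)

```text
clock: 10.2
position: [507.3, -189.7, 133.1]
orientation: [0.121, -0.117, 0.986, 0.014]
wrist_force: [0.5, -0.2, -1.5]
width: 0.109
gripper_force: 58.8
```

Request:
servo_tool(
  moves="0 0.0005 -0.002 0 0 0 0;0 0.0009 -0.004 0 0 0 0;0 0.0014 -0.006 0 0 0 0;0 0.0019 -0.008 0 0 0 0;0 0.0024 -0.01 0 0 0 0;0 0.0028 -0.012 0 0 0 0;0 0.0028 -0.012 0 0 0 0",
)

```text
clock: 10.9
position: [508.8, -196.0, 133.2]
orientation: [0.121, -0.117, 0.986, 0.014]
wrist_force: [-0.7, 0.2, -1.4]
width: 0.109
gripper_force: 58.7
```

At least 6.4 mm of free play, so the thin plate is loose. I'll touch each wall once to locate the gap for the next plate.

Request:
servo_tool(
  moves="0 0.0005 -0.002 0 0 0 0;0 0.0009 -0.004 0 0 0 0;0 0.0014 -0.006 0 0 0 0;0 0.0014 -0.006 0 0 0 0",
)

```text
clock: 11.3
position: [509.4, -198.8, 133.1]
orientation: [0.121, -0.117, 0.986, 0.014]
wrist_force: [-0.1, 1.7, -0.6]
width: 0.108
gripper_force: 59.0
```

Request:
servo_tool(
  moves="0 -0.0019 0.008 0 0 0 0;0 -0.0038 0.016 0 0 0 0;0 -0.0047 0.02 0 0 0 0;0 -0.0052 0.022 0 0 0 0;0 -0.0052 0.022 0 0 0 0",
)

```text
clock: 11.8
position: [506.9, -187.7, 133.2]
orientation: [0.121, -0.117, 0.986, 0.014]
wrist_force: [0.2, -0.6, -0.8]
width: 0.109
gripper_force: 58.8
```

Request:
servo_tool(
  moves="0 -0.0009 0.004 0 0 0 0;0 -0.0014 0.006 0 0 0 0;0 -0.0019 0.008 0 0 0 0;0 -0.0019 0.008 0 0 0 0",
)

```text
clock: 12.2
position: [506.1, -184.7, 133.3]
orientation: [0.121, -0.117, 0.986, 0.013]
wrist_force: [1.5, -7.6, -6.1]
width: 0.109
gripper_force: 58.7
```

The walls are about 14.4 mm apart in TCP travel, so the gap is about 24.4 mm and the thin plate is clearly loose. The TCP centre is near y = -191.8. I'll return the thin plate now.

```bash
cat >> fit2.py <<'E'
AX=-Rtool(YR,d(28))[:,2]; P0=np.array([591.9,229.2,138.2]); RR=Rtool(YR,d(14))
E
python3 - <<'E'
from fit2 import *
for l,u in((62,45),(62,0),(0,0)): mv((P0+AX*l+[0,0,u],RR))
E
```

```text
tcp [620.6 224.4 237.9] shift [0.2289 0.8181 0.2094] turn [-0.0047  0.1562 -0.1253]
tcp [620.6 224.4 192.9] shift [0.2289 0.8181 0.1194] turn [-0.0047  0.1562 -0.1253]
tcp [591.9 229.2 138.2] shift [0.1715 0.8277 0.0099] turn [-0.0047  0.1562 -0.1253]
```

Request:
servo_tool(
  moves="0 0.003 -0.012 0.02 0 0 0;0 0.003 -0.012 0.1 0 0 0;0 0.003 -0.012 0.19 0 0 0;0 0.003 -0.012 0.26 0 0 0;0 0.229 0.818 0.26 -0.0047 0.1562 -0.1253;0 0.229 0.818 0.26 -0.0047 0.1562 -0.1253;0 0.229 0.818 0.26 -0.0047 0.1562 -0.1253;0 0.229 0.818 0.26 -0.0047 0.1562 -0.1253;0 0.229 0.818 0.26 -0.0047 0.1562 -0.1253;0 0.229 0.818 0.26 -0.0047 0.1562 -0.1253;0 0.229 0.818 0.26 -0.0047 0.1562 -0.1253;0 0.229 0.818 0.26 -0.0047 0.1562 -0.1253",
)

```text
clock: 13.4
position: [612.7, 197.8, 263.7]
orientation: [-0.121, 0.082, 0.989, 0.011]
wrist_force: [1.2, -1.0, -0.4]
width: 0.108
gripper_force: 59.7
```

Request:
servo_tool(
  moves="0 0 0 0 0 0 0;0 0 0 -0.06 0 0 0;0 0 0 -0.13 0 0 0;0 0 0 -0.13 0 0 0;0 0 0 -0.13 0 0 0;0 0 0 -0.13 0 0 0",
)

```text
clock: 14.0
position: [613.2, 195.7, 200.4]
orientation: [-0.12, 0.082, 0.989, 0.012]
wrist_force: [-0.4, 0.4, -0.9]
width: 0.11
gripper_force: 59.7
```

Run:
```python
from fit2 import *
s=state();print(s['clock'],s['position'].round(1),s['joint_vel'].round(2))
for l in (62,50,40,20,6,0): mv((P0+AX*l,RR))
```

```text
14.0 [613.2 195.7 200.4] [ 0.   -0.   -0.   -0.01 -0.    0.  ]
tcp [620.6 224.4 192.9] shift [ 0.0149  0.0574 -0.015 ] turn [-0.0009  0.001   0.0002]
tcp [615.1 225.3 182.3] shift [ 0.0038  0.0592 -0.0362] turn [-0.0009  0.001   0.0002]
tcp [610.4 226.1 173.5] shift [-0.0055  0.0608 -0.0538] turn [-0.0009  0.001   0.0002]
tcp [601.2 227.6 155.9] shift [-0.024   0.0639 -0.0892] turn [-0.0009  0.001   0.0002]
tcp [594.7 228.7 143.5] shift [-0.0369  0.0661 -0.1139] turn [-0.0009  0.001   0.0002]
tcp [591.9 229.2 138.2] shift [-0.0425  0.067  -0.1245] turn [-0.0009  0.001   0.0002]
```

Request:
servo_tool(
  moves="0 0.015 0.0574 -0.015 -0.0009 0.001 0;0 0.015 0.0574 -0.015 -0.0009 0.001 0;0 0.015 0.0574 -0.015 -0.0009 0.001 0;0 0.015 0.0574 -0.015 -0.0009 0.001 0",
)

```text
clock: 14.4
position: [620.3, 224.1, 191.8]
orientation: [-0.122, 0.083, 0.989, 0.01]
wrist_force: [-0.0, -0.3, -0.8]
width: 0.112
gripper_force: 59.8
```

Run:
```python
from fit2 import *
s=state();print(s['position'].round(1))
for l in (45,30,15,5,0): mv((P0+AX*l,RR))
```

```text
[620.3 224.1 191.8]
tcp [612.7 225.7 177.9] shift [-0.0152  0.0032 -0.0278] turn [ 0.0001 -0.0003  0.0002]
tcp [605.8 226.9 164.7] shift [-0.0291  0.0055 -0.0543] turn [ 0.0001 -0.0003  0.0002]
tcp [598.8 228.  151.4] shift [-0.043   0.0078 -0.0808] turn [ 0.0001 -0.0003  0.0002]
tcp [594.2 228.8 142.6] shift [-0.0523  0.0094 -0.0985] turn [ 0.0001 -0.0003  0.0002]
tcp [591.9 229.2 138.2] shift [-0.0569  0.0101 -0.1073] turn [ 0.0001 -0.0003  0.0002]
```

Request:
servo_tool(
  moves="0 -0.01 0.002 -0.013 0 0 0;0 -0.0178 0.0036 -0.0264 0 0 0;0 -0.0248 0.0048 -0.04 0 0 0;0 -0.0317 0.006 -0.0529 0 0 0;0 -0.0317 0.006 -0.0529 0 0 0",
)

```text
clock: 14.9
position: [603.5, 227.2, 163.7]
orientation: [-0.123, 0.083, 0.989, 0.009]
wrist_force: [-0.5, 0.4, -1.3]
width: 0.11
gripper_force: 59.8
```

Request:
servo_tool(
  moves="0 -0.006 0.001 -0.012 0 0 0;0 -0.012 0.002 -0.023 0 0 0;0 -0.018 0.003 -0.034 0 0 0;0 -0.023 0.004 -0.0444 0 0 0;0 -0.023 0.004 -0.0444 0 0 0",
)

```text
clock: 15.4
position: [591.9, 229.5, 141.2]
orientation: [-0.123, 0.082, 0.989, 0.009]
wrist_force: [-0.2, -0.9, -0.2]
width: 0.112
gripper_force: 59.8
```

Request:
servo_tool(
  moves="0 -0.001 0 -0.0035 0 0 0;0 -0.001 0 -0.006 0 0 0;0.4 -0.001 0 -0.006 0 0 0;0.4 -0.001 0 -0.006 0 0 0;0.4 -0.001 0 -0.006 0 0 0;0.4 0.02 -0.004 0.04 0 0 0;0.4 0.055 -0.009 0.11 0 0 0;0.4 0.055 -0.009 0.11 0 0 0",
)

```text
clock: 16.2
position: [623.0, 225.1, 201.7]
orientation: [-0.119, 0.083, 0.989, 0.011]
wrist_force: [0.5, -0.0, 0.4]
width: 0.398
gripper_force: 0.0
```

```bash
cat >> fit2.py <<'E'
OFF=P0-tgt(THIN,YR,d(28),d(14))[0]
def atr(F,l): return (tgt(F,YR,d(28),d(14))[0]+OFF+AX*l,RR)
E
python3 - <<'E'
from fit2 import *
s=snap('w6');print(s['clock'],s['position'].round(1))
for l in (60,0): mv(atr(MID,l))
# automated check of thin plate seating: yellow pixels centroid vs expected projection
m=json.load(open('pics/w6.json'));im=cv2.imread('pics/w6.png');h=cv2.cvtColor(im,cv2.COLOR_BGR2HSV)
y=((h[...,0]>15)&(h[...,0]<32)&(h[...,1]>150)&(h[...,2]>90)).astype(np.uint8)
n,_,st,c=cv2.connectedComponentsWithStats(y)
print([(st[i].tolist(),c[i].round().tolist()) for i in range(1,n) if st[i][4]>30])
p=[534.3,161.15,-.166,24,77.2,-78.3];print(proj('',pts(p)[:4],m).round().tolist())
E
```

```text
16.2 [623.  225.1 201.7]
tcp [607.  148.3 191.2] shift [-0.0298 -0.1535 -0.016 ] turn [-0.0002  0.0007  0.0003]
tcp [579.2 153.  138.2] shift [-0.0854 -0.1442 -0.1219] turn [-0.0002  0.0007  0.0003]
[([444, 27, 20, 41, 427], [453.0, 47.0]), ([310, 119, 15, 6, 86], [317.0, 122.0]), ([309, 167, 18, 8, 125], [317.0, 170.0])]
[[309.0, 177.0], [326.0, 177.0], [325.0, 240.0], [311.0, 240.0]]
```

The thin plate is seated: its band ends at row 175 and the expected top edge is at 177. On to the middle plate.

Request:
servo_tool(
  moves="0.45 -0.03 -0.1535 -0.016 0 0 0;0.45 -0.03 -0.1535 -0.016 0 0 0;0.45 -0.03 -0.1535 -0.016 0 0 0;0.45 -0.04 -0.152 -0.034 0 0 0;0.45 -0.055 -0.149 -0.063 0 0 0;0.45 -0.07 -0.147 -0.093 0 0 0;0.45 -0.0854 -0.1442 -0.1219 0 0 0;0.45 -0.0854 -0.1442 -0.1219 0 0 0;0.45 -0.0854 -0.1442 -0.1219 0 0 0",
)

```text
clock: 17.15
position: [576.9, 153.4, 135.7]
orientation: [-0.123, 0.082, 0.989, 0.01]
wrist_force: [-0.1, -0.3, 0.2]
width: 0.448
gripper_force: 0.0
```

Run:
```python
from fit2 import *
s=snap('w7');print(s['clock'],s['position'].round(1))
mv(atr(MID,0))
im=cv2.imread('pics/w7.png');h=cv2.cvtColor(im,cv2.COLOR_BGR2HSV)
y=((h[...,0]>105)&(h[...,0]<128)&(h[...,1]>130)&(h[...,2]>60)).astype(np.uint8)
n,_,st,c=cv2.connectedComponentsWithStats(y)
print([(st[i].tolist(),c[i].round().tolist()) for i in range(1,n) if st[i][4]>30])
T,R=atr(MID,0);m=json.load(open('pics/w7.json'))
print(proj('',np.array([R@np.array([-11,0,54])+s['position'],R@np.array([11,0,70])+s['position']]),m).round(1))
```

```text
17.15 [576.9 153.4 135.7]
tcp [579.2 153.  138.2] shift [ 0.0044 -0.0007  0.0049] turn [ 0.0002 -0.001  -0.0001]
[([301, 159, 34, 12, 385], [318.0, 165.0]), ([296, 243, 44, 22, 728], [317.0, 252.0]), ([598, 286, 42, 106, 3351], [620.0, 334.0])]
[[318.8 285. ]
 [318.8 232. ]]
```

Request:
servo_tool(
  moves="0.45 0.0044 -0.0014 0.0049 0 0 0;0.1 0.0044 -0.0014 0.0049 0 0 0;0 0.0044 -0.0014 0.0049 0 0 0;0 0.0044 -0.0014 0.0049 0 0 0;0 0.0044 -0.0014 0.0049 0 0 0;0 0.0044 -0.0014 0.0049 0 0 0",
  squeeze=60,
)

```text
clock: 17.8
position: [579.8, 152.2, 138.7]
orientation: [-0.122, 0.082, 0.989, 0.01]
wrist_force: [2.3, 0.8, 3.5]
width: 0.176
gripper_force: 58.5
```

Request:
servo_tool(
  moves="0 0.013 -0.002 0.025 0 0 0;0 0.027 -0.0045 0.051 0 0 0;0 0.041 -0.007 0.078 0 0 0;0 0.056 -0.0093 0.106 0 0 0;0 0.056 -0.0093 0.18 0 0 0;0 0.056 -0.0093 0.25 0 0 0;0 0.056 -0.0093 0.25 0 0 0",
)

```text
clock: 18.5
position: [608.5, 147.7, 267.6]
orientation: [-0.12, 0.082, 0.989, 0.01]
wrist_force: [0.9, 0.2, -1.2]
width: 0.177
gripper_force: 58.8
```

```bash
cat >> fit2.py <<'E'
FC=np.array([507.9,-191.8,133]); RF=Rtool(YF,d(-14)); PM=np.array([579.8,152.2,138.7])
E
python3 - <<'E'
from fit2 import *
print(state()['position'])
for u in(115,60,0): mv((FC+[0,0,u],RF))
E
```

```text
[608.52938901 147.70201109 267.63853205]
tcp [ 507.9 -191.8  248. ] shift [-0.2013 -0.679  -0.0393] turn [ 0.0052 -0.1556  0.1255]
tcp [ 507.9 -191.8  193. ] shift [-0.2013 -0.679  -0.1493] turn [ 0.0052 -0.1556  0.1255]
tcp [ 507.9 -191.8  133. ] shift [-0.2013 -0.679  -0.2693] turn [ 0.0052 -0.1556  0.1255]
```

Request:
servo_tool(
  moves="0 -0.2013 -0.679 0 0.0052 -0.1556 0.1255;0 -0.2013 -0.679 0 0.0052 -0.1556 0.1255;0 -0.2013 -0.679 0 0.0052 -0.1556 0.1255;0 -0.2013 -0.679 0 0.0052 -0.1556 0.1255;0 -0.2013 -0.679 0 0.0052 -0.1556 0.1255;0 -0.2013 -0.679 0 0.0052 -0.1556 0.1255;0 -0.2013 -0.679 0 0.0052 -0.1556 0.1255;0 -0.2013 -0.679 -0.06 0.0052 -0.1556 0.1255;0 -0.2013 -0.679 -0.13 0.0052 -0.1556 0.1255;0 -0.2013 -0.679 -0.13 0.0052 -0.1556 0.1255;0 -0.2013 -0.679 -0.13 0.0052 -0.1556 0.1255;0 -0.2013 -0.679 -0.13 0.0052 -0.1556 0.1255",
)

```text
clock: 19.7
position: [507.9, -191.4, 200.1]
orientation: [0.119, -0.117, 0.986, 0.013]
wrist_force: [0.2, 0.6, -1.4]
width: 0.178
gripper_force: 59.0
```

Run:
```python
from fit2 import *
s=state();print(s['position'])
for u in(60,5,0): mv((FC+[0,0,u],RF))
```

```text
[ 507.88444389 -191.35754078  200.11397694]
tcp [ 507.9 -191.8  193. ] shift [ 0.     -0.0009 -0.0142] turn [ 0.0011 -0.0009 -0.0002]
tcp [ 507.9 -191.8  138. ] shift [ 0.     -0.0009 -0.1242] turn [ 0.0011 -0.0009 -0.0002]
tcp [ 507.9 -191.8  133. ] shift [ 0.     -0.0009 -0.1342] turn [ 0.0011 -0.0009 -0.0002]
```

Request:
servo_tool(
  moves="0 0 -0.0009 -0.02 0 0 0;0 0 -0.0009 -0.04 0 0 0;0 0 -0.0009 -0.055 0 0 0;0 0 -0.0009 -0.07 0 0 0;0 0 -0.0009 -0.087 0 0 0;0 0 -0.0009 -0.105 0 0 0;0 0 -0.0009 -0.12 0 0 0;0 0 -0.0009 -0.12 0 0 0",
)

```text
clock: 20.5
position: [506.4, -192.2, 137.3]
orientation: [0.118, -0.117, 0.986, 0.014]
wrist_force: [0.3, 0.2, -1.2]
width: 0.179
gripper_force: 59.1
```

Request:
servo_tool(
  moves="0 0 0 -0.004 0 0 0;0 0 0 -0.008 0 0 0;0 0 0 -0.012 0 0 0;0 0 0 -0.015 0 0 0;0 0 0 -0.015 0 0 0",
)

```text
clock: 21.0
position: [507.5, -192.7, 132.8]
orientation: [0.12, -0.117, 0.986, 0.013]
wrist_force: [-12.2, 1.6, 26.6]
width: 0.178
gripper_force: 63.4
```

Fully down with firm contact. I'll hold, ease off, and probe the play.

Request:
servo_tool(
  moves="0 0 0 0.001 0 0 0;0 0 0 0.001 0 0 0;0 0 0 0.001 0 0 0;0 0 0 0.004 0 0 0;0 -0.0005 0.002 0.004 0 0 0;0 -0.0009 0.004 0.004 0 0 0;0 -0.0015 0.0065 0.004 0 0 0;0 -0.0015 0.0065 0.004 0 0 0",
)

```text
clock: 21.8
position: [506.2, -189.0, 133.0]
orientation: [0.119, -0.117, 0.986, 0.013]
wrist_force: [0.8, -0.8, -0.6]
width: 0.178
gripper_force: 59.2
```

Request:
servo_tool(
  moves="0 0.0009 -0.004 0 0 0 0;0 0.0018 -0.008 0 0 0 0;0 0.0024 -0.01 0 0 0 0;0 0.0029 -0.012 0 0 0 0;0 0.0029 -0.012 0 0 0 0",
)

```text
clock: 22.3
position: [507.7, -195.3, 133.0]
orientation: [0.119, -0.117, 0.986, 0.013]
wrist_force: [-0.7, -0.5, -1.0]
width: 0.182
gripper_force: 59.3
```

Free play is over 6 mm, so the middle plate is loose as well. I'll return it to its slot.

Run:
```python
from fit2 import *
for l,u in((62,45),(62,0)): mv((PM+AX*l+[0,0,u],RR))
```

```text
tcp [608.5 147.4 238.4] shift [0.2016 0.6855 0.2109] turn [-0.0048  0.1549 -0.1253]
tcp [608.5 147.4 193.4] shift [0.2016 0.6855 0.1209] turn [-0.0048  0.1549 -0.1253]
```

Request:
servo_tool(
  moves="0 -0.001 0.006 0.02 0 0 0;0 -0.001 0.006 0.1 0 0 0;0 -0.001 0.006 0.19 0 0 0;0 -0.001 0.006 0.26 0 0 0;0 0.2016 0.6855 0.26 -0.0048 0.1549 -0.1253;0 0.2016 0.6855 0.26 -0.0048 0.1549 -0.1253;0 0.2016 0.6855 0.26 -0.0048 0.1549 -0.1253;0 0.2016 0.6855 0.26 -0.0048 0.1549 -0.1253;0 0.2016 0.6855 0.26 -0.0048 0.1549 -0.1253;0 0.2016 0.6855 0.26 -0.0048 0.1549 -0.1253;0 0.2016 0.6855 0.26 -0.0048 0.1549 -0.1253;0 0.2016 0.6855 0.26 -0.0048 0.1549 -0.1253",
)

```text
clock: 23.5
position: [608.6, 152.9, 262.6]
orientation: [-0.122, 0.08, 0.989, 0.01]
wrist_force: [0.0, -1.4, -1.3]
width: 0.178
gripper_force: 59.3
```

Run:
```python
from fit2 import *
print(state()['position'].round(1))
mv((PM+AX*62,RR))
```

```text
[608.6 152.9 262.6]
tcp [608.5 147.4 193.4] shift [-0.0003 -0.011  -0.1384] turn [-0.0003 -0.0001 -0.0015]
```

Request:
servo_tool(
  moves="0 0 0 -0.04 0 0 0;0 0 0 -0.1 0 0 0;0 0 0 -0.138 0 0 0;0 0 0 -0.138 0 0 0;0 0 0 -0.138 0 0 0",
)

```text
clock: 24.0
position: [608.4, 147.4, 195.2]
orientation: [-0.121, 0.082, 0.989, 0.01]
wrist_force: [-0.1, -0.3, -1.4]
width: 0.175
gripper_force: 59.2
```

Run:
```python
from fit2 import *
print(state()['position'].round(1))
for l in (62,45,30,15,3,0):mv((PM+AX*l,RR))
```

```text
[608.4 147.4 195.2]
tcp [608.5 147.4 193.4] shift [ 0.0002 -0.0001 -0.0034] turn [-0.      0.0001  0.    ]
tcp [600.6 148.7 178.4] shift [-0.0156  0.0026 -0.0334] turn [-0.      0.0001  0.    ]
tcp [593.7 149.9 165.2] shift [-0.0295  0.0049 -0.0599] turn [-0.      0.0001  0.    ]
tcp [586.7 151.  151.9] shift [-0.0433  0.0072 -0.0864] turn [-0.      0.0001  0.    ]
tcp [581.2 152.  141.3] shift [-0.0545  0.0091 -0.1076] turn [-0.      0.0001  0.    ]
tcp [579.8 152.2 138.7] shift [-0.0572  0.0095 -0.1129] turn [-0.      0.0001  0.    ]
```

Same small offset off the lower wall (-0.0026, +0.0004, +0.0014) as worked before.

Request:
servo_tool(
  moves="0 -0.009 0.001 -0.016 0 0 0;0 -0.0182 0.003 -0.032 0 0 0;0 -0.025 0.004 -0.045 0 0 0;0 -0.0321 0.0053 -0.0585 0 0 0;0 -0.0321 0.0053 -0.0585 0 0 0",
)

```text
clock: 24.5
position: [592.0, 150.3, 164.7]
orientation: [-0.122, 0.082, 0.989, 0.01]
wrist_force: [0.7, -0.8, -1.9]
width: 0.177
gripper_force: 59.3
```

Request:
servo_tool(
  moves="0 -0.006 0.001 -0.012 0 0 0;0 -0.0125 0.002 -0.024 0 0 0;0 -0.019 0.003 -0.036 0 0 0;0 -0.025 0.004 -0.0477 0 0 0;0 -0.025 0.004 -0.0477 0 0 0",
)

```text
clock: 25.0
position: [579.1, 152.2, 140.0]
orientation: [-0.122, 0.082, 0.989, 0.01]
wrist_force: [-0.4, 0.0, -0.6]
width: 0.179
gripper_force: 59.3
```

Request:
servo_tool(
  moves="0 0 0 -0.002 0 0 0;0.45 0 0 -0.002 0 0 0;0.45 0 0 -0.002 0 0 0;0.45 0 0 -0.002 0 0 0;0.45 0.025 -0.004 0.045 0 0 0;0.45 0.058 -0.009 0.115 0 0 0;0.45 0.058 -0.009 0.115 0 0 0;0.45 0.058 -0.009 0.115 0 0 0",
)

```text
clock: 25.8
position: [609.5, 147.7, 198.8]
orientation: [-0.121, 0.082, 0.989, 0.01]
wrist_force: [-0.3, 0.9, -0.4]
width: 0.45
gripper_force: 0.0
```

Run:
```python
from fit2 import *
s=snap('w8');print(s['clock'],s['position'].round(1))
for l in (60,0): mv(atr(THICK,l))
m=json.load(open('pics/w8.json'));im=cv2.imread('pics/w8.png');h=cv2.cvtColor(im,cv2.COLOR_BGR2HSV)
y=((h[...,0]>105)&(h[...,0]<128)&(h[...,1]>130)&(h[...,2]>60)).astype(np.uint8)
n,_,st,c=cv2.connectedComponentsWithStats(y)
print([(st[i].tolist(),c[i].round().tolist()) for i in range(1,n) if st[i][4]>30])
p=[534.3,161.15,-.166,24,77.2,-78.3];print(proj('',pts(p)[:12],m).round().tolist()[4:])
```

```text
25.8 [609.5 147.7 198.8]
tcp [594.1  71.  191.2] shift [-0.0294 -0.1533 -0.0135] turn [-0.     -0.0001 -0.    ]
tcp [566.3  75.7 138.2] shift [-0.085  -0.144  -0.1194] turn [-0.     -0.0001 -0.    ]
[([307, 119, 23, 7, 153], [318.0, 122.0]), ([304, 168, 28, 9, 173], [318.0, 172.0]), ([538, 177, 102, 159, 10444], [597.0, 253.0])]
[[307.0, 178.0], [333.0, 178.0], [331.0, 242.0], [308.0, 242.0], [170.0, 178.0], [207.0, 178.0], [222.0, 242.0], [190.0, 242.0]]
```

The middle plate is seated: its band ends at row 177, as expected. On to the thick plate.

Request:
servo_tool(
  moves="0.55 -0.03 -0.1545 -0.0135 0 0 0;0.55 -0.03 -0.1545 -0.0135 0 0 0;0.55 -0.03 -0.1545 -0.0135 0 0 0;0.55 -0.03 -0.1545 -0.0135 0 0 0;0.55 -0.04 -0.153 -0.033 0 0 0;0.55 -0.055 -0.15 -0.062 0 0 0;0.55 -0.07 -0.1475 -0.091 0 0 0;0.55 -0.085 -0.145 -0.1194 0 0 0;0.55 -0.085 -0.145 -0.1194 0 0 0;0.55 -0.085 -0.145 -0.1194 0 0 0",
)

```text
clock: 26.85
position: [566.4, 76.0, 138.9]
orientation: [-0.122, 0.082, 0.989, 0.01]
wrist_force: [0.7, -1.1, -0.0]
width: 0.551
gripper_force: 0.0
```

Run:
```python
from fit2 import *
s=snap('w9');print(s['clock'],s['position'].round(1),s['wrist_force'].round(1))
mv(atr(THICK,0))
im=cv2.imread('pics/w9.png');h=cv2.cvtColor(im,cv2.COLOR_BGR2HSV)
y=(((h[...,0]<8)|(h[...,0]>172))&(h[...,1]>150)&(h[...,2]>80)).astype(np.uint8)
n,_,st,c=cv2.connectedComponentsWithStats(y)
print([(st[i].tolist(),c[i].round().tolist()) for i in range(1,n) if st[i][4]>30])
```

```text
26.85 [566.4  76.  138.9] [ 0.7 -1.1 -0. ]
tcp [566.3  75.7 138.2] shift [-0.0011 -0.0003 -0.0021] turn [-0.0001  0.0002 -0.0003]
[([296, 155, 45, 12, 516], [318.0, 161.0]), ([289, 237, 58, 19, 858], [318.0, 245.0])]
```

Centred: the red band is at u=318, on the tool axis. Closing.

Request:
servo_tool(
  moves="0.2 0 0 -0.001 0 0 0;0 0 0 -0.001 0 0 0;0 0 0 -0.001 0 0 0;0 0 0 -0.001 0 0 0;0 0 0 -0.001 0 0 0",
  squeeze=60,
)

```text
clock: 27.4
position: [566.9, 75.3, 138.8]
orientation: [-0.121, 0.082, 0.989, 0.01]
wrist_force: [1.1, -0.2, 5.5]
width: 0.251
gripper_force: 59.1
```

Request:
servo_tool(
  moves="0 0.013 -0.002 0.025 0 0 0;0 0.027 -0.0045 0.051 0 0 0;0 0.041 -0.007 0.078 0 0 0;0 0.056 -0.0093 0.106 0 0 0;0 0.056 -0.0093 0.15 0 0 0;0 0.056 -0.0093 0.2 0 0 0;0 0.056 -0.0093 0.2 0 0 0",
)

```text
clock: 28.1
position: [595.4, 70.6, 240.9]
orientation: [-0.12, 0.082, 0.989, 0.011]
wrist_force: [0.6, -0.3, -2.3]
width: 0.249
gripper_force: 59.2
```

Run:
```python
from fit2 import *
s=state();print(s['position'].round(1))
for u in(65,0): mv((FC+[0,0,u],RF))
```

```text
[595.4  70.6 240.9]
tcp [ 507.9 -191.8  198. ] shift [-0.175  -0.5248 -0.0858] turn [ 0.0051 -0.1553  0.1253]
tcp [ 507.9 -191.8  133. ] shift [-0.175  -0.5248 -0.2158] turn [ 0.0051 -0.1553  0.1253]
```

Request:
servo_tool(
  moves="0 -0.175 -0.5248 0.03 0.0051 -0.1553 0.1253;0 -0.175 -0.5248 0.03 0.0051 -0.1553 0.1253;0 -0.175 -0.5248 0.03 0.0051 -0.1553 0.1253;0 -0.175 -0.5248 0.03 0.0051 -0.1553 0.1253;0 -0.175 -0.5248 0.03 0.0051 -0.1553 0.1253;0 -0.175 -0.5248 0.03 0.0051 -0.1553 0.1253;0 -0.175 -0.5248 -0.03 0.0051 -0.1553 0.1253;0 -0.175 -0.5248 -0.08 0.0051 -0.1553 0.1253;0 -0.175 -0.5248 -0.08 0.0051 -0.1553 0.1253;0 -0.175 -0.5248 -0.08 0.0051 -0.1553 0.1253;0 -0.175 -0.5248 -0.08 0.0051 -0.1553 0.1253;0 -0.175 -0.5248 -0.08 0.0051 -0.1553 0.1253",
)

```text
clock: 29.3
position: [507.6, -191.8, 199.4]
orientation: [0.12, -0.117, 0.986, 0.013]
wrist_force: [0.3, -0.8, -3.7]
width: 0.246
gripper_force: 59.8
```

Run:
```python
from fit2 import *
s=snap('w10');print(s['position'].round(1))
for u in(45,5,0): mv((FC+[0,0,u],RF))
a=cv2.imread('pics/w10.png')[90:300,200:480]
cv2.imwrite('pics/c10.png',cv2.resize(a,(800,600),interpolation=cv2.INTER_CUBIC))
```

```text
[ 507.6 -191.8  199.4]
tcp [ 507.9 -191.8  178. ] shift [ 0.0008 -0.0001 -0.0425] turn [ 0.0008 -0.0007 -0.    ]
tcp [ 507.9 -191.8  138. ] shift [ 8.000e-04 -1.000e-04 -1.225e-01] turn [ 0.0008 -0.0007 -0.    ]
tcp [ 507.9 -191.8  133. ] shift [ 8.000e-04 -1.000e-04 -1.325e-01] turn [ 0.0008 -0.0007 -0.    ]
```

View pics/c10.png

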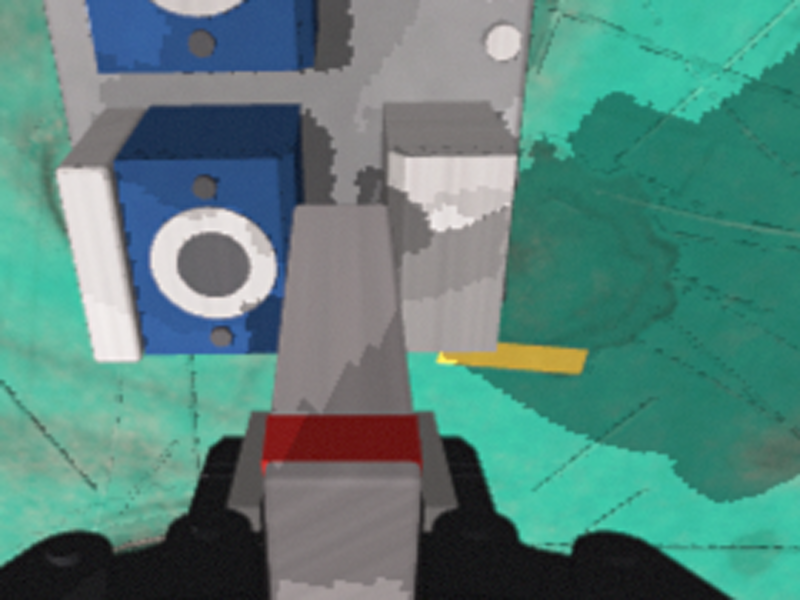

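The thick plate's foot (crop x 294–388) is centred over the gap (302–385 at the floor). I'll descend with force checks.

Request:
servo_tool(
  moves="0 0.0008 0 -0.02 0 0 0;0 0.0008 0 -0.035 0 0 0;0 0.0008 0 -0.045 0 0 0;0 0.0008 0 -0.053 0 0 0;0 0.0008 0 -0.06 0 0 0;0 0.0008 0 -0.06 0 0 0",
)

```text
clock: 29.95
position: [507.1, -191.7, 167.7]
orientation: [0.119, -0.117, 0.986, 0.014]
wrist_force: [0.8, 0.2, -1.9]
width: 0.248
gripper_force: 60.1
```

Request:
servo_tool(
  moves="0 0 0 -0.01 0 0 0;0 0 0 -0.02 0 0 0;0 0 0 -0.03 0 0 0;0 0 0 -0.04 0 0 0;0 0 0 -0.05 0 0 0;0 0 0 -0.06 0 0 0;0 0 0 -0.06 0 0 0",
)

```text
clock: 30.65
position: [506.9, -191.6, 137.4]
orientation: [0.119, -0.117, 0.986, 0.014]
wrist_force: [0.6, 0.1, -3.5]
width: 0.247
gripper_force: 60.1
```

Request:
servo_tool(
  moves="0 0 0 -0.004 0 0 0;0 0 0 -0.007 0 0 0;0 0 0 -0.009 0 0 0;0 0 0 -0.009 0 0 0",
)

```text
clock: 31.05
position: [507.3, -191.8, 133.7]
orientation: [0.119, -0.117, 0.986, 0.014]
wrist_force: [-0.5, -0.7, -3.6]
width: 0.247
gripper_force: 60.1
```

Request:
servo_tool(
  moves="0 0 0 -0.002 0 0 0;0 0 0 -0.003 0 0 0;0 0 0 -0.003 0 0 0",
)

```text
clock: 31.35
position: [507.5, -191.9, 133.0]
orientation: [0.12, -0.117, 0.986, 0.013]
wrist_force: [-6.4, 1.2, 10.6]
width: 0.254
gripper_force: 62.0
```

Seated. Release and withdraw.

Request:
servo_tool(
  moves="0.3 0 0 0.001 0 0 0;0.45 0 0 0.001 0 0 0;0.45 0 0 0.001 0 0 0;0.45 0 0 0.001 0 0 0;0.45 0 0 0.03 0 0 0;0.45 0 0 0.08 0 0 0;0.45 0 0 0.16 0 0 0;0.45 -0.1 0 0.25 0 0 0;0.45 -0.25 0 0.25 0 0 0;0.45 -0.25 0 0.25 0 0 0;0.45 -0.25 0 0.25 0 0 0;0.45 -0.25 0 0.25 0 0 0",
)

```text
clock: 32.55
position: [382.2, -192.1, 257.7]
orientation: [0.12, -0.116, 0.986, 0.013]
wrist_force: [0.6, -0.6, 0.5]
width: 0.45
gripper_force: 0.0
```

Run:
```python
from fit2 import *
s=state();print(s['clock'],s['position'].round(1),s['wrist_force'].round(1))
b=capture('side')[:,:,::-1];t=capture('top')[:,:,::-1]
f=lambda im,x,y,w,h:cv2.resize(im[y:y+h,x:x+w],(400,300),interpolation=cv2.INTER_CUBIC)
cv2.imwrite('pics/c11.png',np.vstack([np.hstack([f(b,285,148,100,75),f(b,240,235,100,75)]),np.hstack([f(t,243,145,100,75),f(t,375,162,100,75)])]))
```

```text
32.55 [ 382.2 -192.1  257.7] [ 0.6 -0.6  0.5]
```

View pics/c11.png

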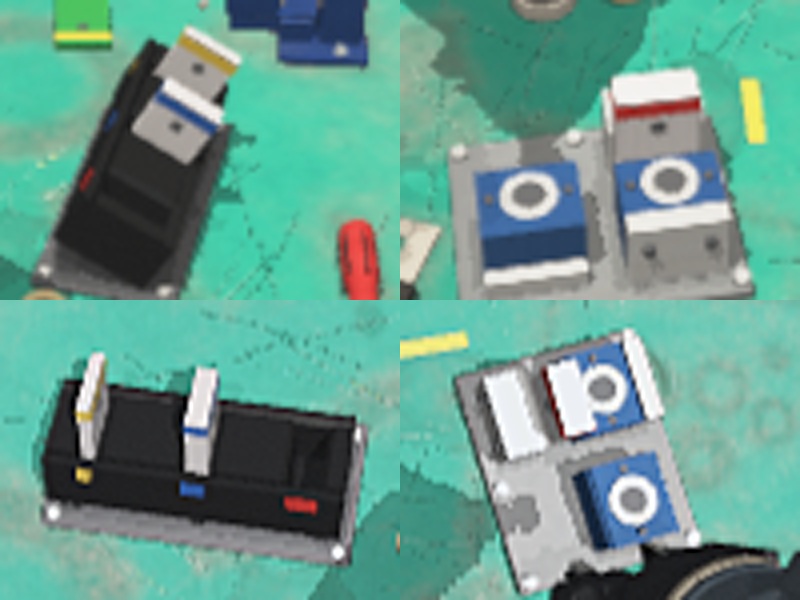

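The yellow plate (side crop 200,65) and blue plate (180,115) are seated as at the start. The red plate stands upright and fully down in the gap at (655,110), and the arm is clear of everything.

```bash
python3 -c "
from cell import *
print(sign_off())"
```

```text
the job is handed in; nothing more can be done
None
```

The red-banded 22 mm plate is the one that fits, and it stands fully down in the gap; the 10 mm and 16 mm plates were each tried, found loose and put back in their own slots, and the job is handed in at about 33 s.

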